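# Hold a spring probe square on a test pad

### The arm

A 6-joint arm with a two-finger parallel gripper is mounted at the origin on the work surface. World frame = base frame: x ahead of the robot, y to its left, z up, the work surface at z = 0. Lengths are in mm, angles in degrees, forces in N, time in s.
With the tool pointing down it reaches from about 350 to 850 mm from the base axis. Payload 8.1 kg.
Tool frame: the origin (TCP) lies midway between the tips of the shut fingers; the grasp point (between the pads) lies 19 mm behind it; z points along the fingers, y is the direction in which the jaws open and shut (so a half turn about z gives the same grasp; the last joint's range is limited). The gripper opens to 85 mm and grips with 20 to 120 N. Pads are 22 mm wide; open, the fingers measure 114 mm over their backs; the gripper's body (76 mm by 85 mm) begins 54 mm behind the grasp point. The pads swing forward as they close: fully open they stand 13 mm farther back than shut.
Start: joints at [59.049, 7.471, 85.268, -0, 87.261, -4.893], TCP at [263.55, 539.024, 203.492] pointing down, gripper open.
Joint ranges: [-169.43, 169.43], [-51.17, 129.36], [1.28, 143.12], [-76.62, 256.62], [0, 156.53], [-152.29, 152.29]. Speed limits (degrees/s): [136.94, 136.94, 159.86, 180, 180, 180].

### API

Orientations are given as [roll, pitch, yaw] about the fixed x, y, z axes, in that order (R = Rz(yaw) Ry(pitch) Rx(roll)).
In Python, from bench import telemetry, snapshot, camera_params, job gives the robot as it stands. The module is installed in compiled form; this text tells all that it offers.
- The arm moves only by the shell command python3 -m jog 'ROWS' [FORCE]. ROWS is JSON, a list that holds one entry, the list of rows, each a list of 7 numbers: the shift along the tool's x, y, z in units of 50 mm (1.0 is 50 mm), then the turn, a rotation vector about the tool's x, y, z in units of 2 pi rad (1.0 is 2 pi rad), then the opening, from 0 (shut) to 1 (fully open). In form: [[[dx, dy, dz, rx, ry, rz, claw], ...]]. A call has 1 to 12 rows; each row shifts and turns the commanded pose from where the row before left it, along the tool's axes as they then stand; what a row does not reach is not made up. A row lasts 1/8 s, in which the tool goes at most 62.5 mm and 10.7 degrees, less where a joint would pass 70% of its speed; a pose out of reach is approached as far as the arm can. A call with a number of a shift or a turn outside -1 to 1 is refused whole. A call with a gripper value outside its range is refused whole. The fingers move at their own pace and stop on an object; FORCE is the grip in N (left out, the last holds). Time passes only in rows, so rows that do not move let the fingers close. It gives the time, the measured TCP pose, the force and the opening at its end, in the units of the state.
- telemetry.sense(): the state, without advancing time (a new reading comes with each control period).
- snapshot(name): name is "scene" or "top" or "wrist"; returns (picture, depth): 400x640x3 uint8, red, green, blue; 400x640 float32, mm along the optical axis (not along the pixel's ray), 0 where there is no reading.
- camera_params(name): a dict with "K" (3x3 intrinsics, pixels), "D" ([k1, k2, p1, p2, k3] as OpenCV has them; the pictures are not rectified), "extrinsics" (4x4, takes a point from camera to world coordinates). Camera axes: x right, y down, z forward; pixel columns grow to the right and rows downward; lengths in mm; the calibration is good to about 2 mm. A picture is of the moment at which its call begins: read the wrist's pose just before it. camera_params takes no time and is no camera call; for the wrist camera it gives the pose at the moment of the call.
- job.hand_in(): hands the job in, once; it reports no verdict.
The state is a dict: "time": time; "joint_pos": joint angles; "qd": joint speeds; "joint_efforts": joint torques, N m; "tool_pos": TCP position; "tcp_rot": TCP orientation; "ft_force": force on the tool from outside, world axes, zero at the start; "wrist_torque": the same for the moment, N m; "finger_gap": finger opening in mm.
Only numpy, scipy, OpenCV 4.12 (cv2) and the standard library are available. Lean on these libraries where they do the work, as an engineer would, in place of code of your own. Each camera call takes 0.05 s, during which the arm holds its last target. There are 200 camera calls.

### The job

Take the spring-tipped test probe out of the tool rack and press its tip gently on the ringed round test pad of the circuit board tilted in the board vice, with the probe square to the board (not just upright) and the sprung tip pushed about half way in. Finish while still holding it there, steady, in the gripper. Leave the other tools and the spool where they are and do not push the board out of its place or tilt.

Things in the scene. Friction and masses are not known exactly. Their poses are not given: they have to be found in the camera images.
- probe: Loose test probe, about 70 g, tip down in a rack hole. Origin: centre of its handle; z from tip to handle end (up in the rack). Handle: black straight cylinder, flat ends, two thin steel bands, 22 mm diameter, 90 mm long, all above the rack (the only straight 22 mm handle there). Below it a steel nose 10 mm in diameter, 40 mm long, then a sprung plunger 4 mm in diameter, 12 mm out.
- handle (a point): The centre of the probe's handle (same point and axes as the probe's origin): where to grip it, 45 mm above the top of the rack, on which the handle's flat underside rests. Lift straight up at least 55 mm to clear the hole.
- tip (a point): The end of the probe's sprung plunger, the point that touches: 97 mm below the handle's centre on the probe's axis when the spring is out, up to 10 mm nearer when it is pushed in.
- plunger (a joint): How far the sprung tip is pushed into the probe, m: 0 fully out, 0.010 fully in. Spring: 1 N to start, then 0.4 N per mm, so half way in (5 mm) is about 3 N and fully in is 5 N.
- rack: Fixed aluminium tool rack block, 60 mm (x) by 290 mm (y) by 60 mm high, origin at the centre of its underside. Three holes, 13 mm wide and 56 mm deep, in a row along its y axis at -110, 0 and +110 mm; any tool may stand in any hole.
- pcb: Green circuit board, 110 mm (x) by 160 mm (y), clamped on a fixed vice. z is the board's normal: it is tilted 13 to 24 degrees about its y axis, its -x edge low and towards the robot. Origin on the tilt axis, 80 mm above the table; the board's upper face is at z = +15 mm, parts on it stand up to 12 mm above that. The stiff tilt joint keeps its place under a light push.
- pad (a point): Centre of the ringed test pad on the board's upper face, at x = -12, y = +30 mm of the board's frame; z is the board's normal. A bare round brass disc 12 mm in diameter inside a printed ring 22 mm in diameter; the only round disc with a ring. Nothing stands within 15 mm of it.
- driver: Bystander in the rack: stubby nut driver with a thick barrel-shaped black handle, 32 mm in diameter, 70 mm tall above the rack. Origin at its underside on the rack's top.
- pick: Bystander in the rack: thin black scraper, 11 mm in diameter with an 18 mm collar at its foot, 87 mm tall above the rack. Origin at its underside on the rack's top.
- spool: Bystander: loose spool of solder standing on the table, flanges 60 mm in diameter, 50 mm tall. Origin at the centre of its underside.
Not all that is in view belongs to the job. What is shaped like the part that bears pcb but purple or red is not meant.

How it is judged (in metres and radians):
On the way:
1. the probe is lifted clear of the rack in the gripper (z of tip in the frame of rack above 0.062 m and contact force between the fingers and probe above 1 N), for 0.1 s.
At the end, for the whole second after the job is handed in: Gripper holds the probe still: tip within 5 mm of the pad centre, axis within 8 degrees of the board normal, plunger in 2 to 8 mm, 0.8 to 6 N on the board, arm off the board and probe off the rack; pad moved under 8 mm, other tools and spool under 20 mm (distance between tip and pad below 0.005 m and angle between the z axis of probe and the z axis of pcb, either way round below 0.14 rad and value of joint plunger between 0.002 and 0.008 m and contact force between probe and pcb between 0.8 and 6 N and contact force between the fingers and probe above 1 N and contact force between the arm and pcb below 0.1 N and contact force between probe and rack below 0.1 N and linear speed of probe below 0.02 m/s and distance of pad from where it was at the start of the episode below 0.008 m and distance of each of driver, pick, spool from where it was at the start of the episode below 0.02 m); the arm keeps its last pose, push and grip.
It fails at once if the probe is pressed hard on the board (over 15 N) (contact force between probe and pcb above 15 N).
It fails at once if the board is pushed out of its place or tilt (pad moved over 8 mm) (distance of pad from where it was at the start of the episode above 0.008 m).
It fails at once if the nut driver is disturbed (moved over 20 mm) (distance of driver from where it was at the start of the episode above 0.02 m).
It fails at once if the scraper is disturbed (moved over 20 mm) (distance of pick from where it was at the start of the episode above 0.02 m).
It fails at once if the spool is disturbed (moved over 20 mm) (distance of spool from where it was at the start of the episode above 0.02 m).
It also fails if it takes over 45 s, if anything falls off the work surface, if the arm or the gripper's body presses on something with over 40 N, if the wrist force passes 120 N, or if a joint passes its speed limit or range.

## Working session

There is one attempt and no reset: what is moved stays moved. The work goes in short steps, Python scripts to look and compute and a shell command to move; the robot and the scene stay as the last step left them, time stands still between calls to the robot, and variables do not carry over. Pictures are saved under pics/ and viewed, about 8 in all and at most 12, crops included, and the job is handed in when it is done.

```bash
mkdir -p pics; cat > h.py <<'E'
import numpy as np, cv2
from bench import telemetry, snapshot, camera_params
from scipy.spatial.transform import Rotation as R
def world(P,d,u,v,z=None):
    K=np.array(P["K"],float);D=np.array(P["D"],float);E=np.array(P["extrinsics"],float)
    z=d[int(v),int(u)] if z is None else z
    n=cv2.undistortPoints(np.array([[[u,v]]],float),K,D)[0,0]
    return (E@[n[0]*z,n[1]*z,z,1])[:3]
def cloud(P,d):
    K=np.array(P["K"],float);D=np.array(P["D"],float);E=np.array(P["extrinsics"],float)
    v,u=np.mgrid[:400,:640];uv=np.stack([u,v],-1).reshape(-1,1,2).astype(float)
    n=cv2.undistortPoints(uv,K,D).reshape(400,640,2);p=np.dstack([n*d[...,None],d])
    return p@E[:3,:3].T+E[:3,3]
def take(name):
    P=camera_params(name);i,d=snapshot(name);return P,i,d
def save(i,f,s=1.25): cv2.imwrite(f,cv2.resize(i[:,:,::-1],None,fx=s,fy=s,interpolation=cv2.INTER_CUBIC))
E
python3 - <<'E'
from h import *
import pickle
for n in("scene","top"):
    P,i,d=take(n);save(i,f"pics/{n}.png");pickle.dump((P,i,d),open(n+".pkl","wb"));print(n,np.round(P["extrinsics"],2).tolist())
print(telemetry.sense())
E
```

```text
scene [[0.67, 0.5, -0.54, 1187.41], [0.74, -0.47, 0.48, -509.22], [-0.01, -0.72, -0.69, 989.9], [0.0, 0.0, 0.0, 1.0]]
top [[0.02, -1.0, 0.09, 334.79], [-1.0, -0.02, 0.01, 126.66], [-0.0, -0.09, -1.0, 1479.27], [0.0, 0.0, 0.0, 1.0]]
{'time': 0.1, 'joint_pos': array([ 5.90484912e+01,  7.51092374e+00,  8.53251153e+01,  1.01210472e-04,
        8.72620528e+01, -4.89340714e+00]), 'qd': array([ 0.01796886, -0.0634998 , -0.19298716, -0.02359705, -0.13181906,
       -0.06396371]), 'joint_efforts': array([ 1.99980750e-04, -5.70949888e+01, -5.01941156e+01, -2.38688308e-04,
        8.12990387e-03,  3.34779236e-05]), 'tool_pos': array([263.26283438, 538.53579313, 202.52799872]), 'tcp_rot': array([-1.79902274e+02, -8.46817234e-03,  1.53941886e+02]), 'ft_force': array([ 0.09826831,  0.39794622, -0.25175662]), 'wrist_torque': array([ 0.04635701, -0.07053634, -0.00782595]), 'finger_gap': 85.44556727356053}
```

View pics/scene.png

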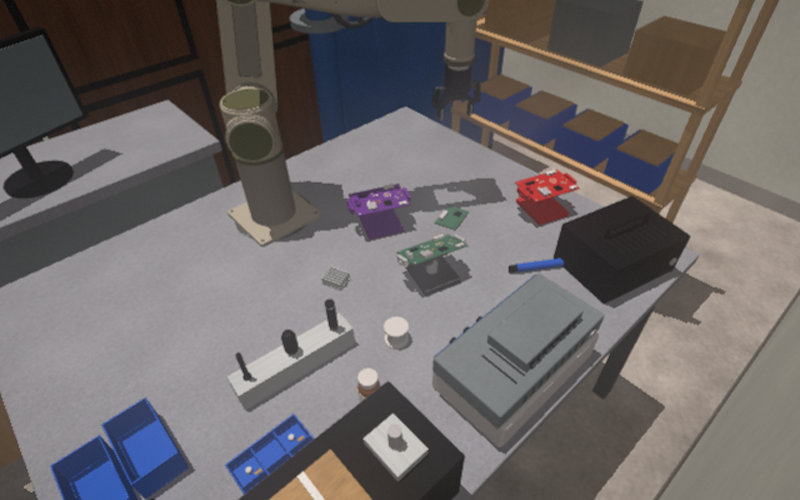

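View pics/top.png

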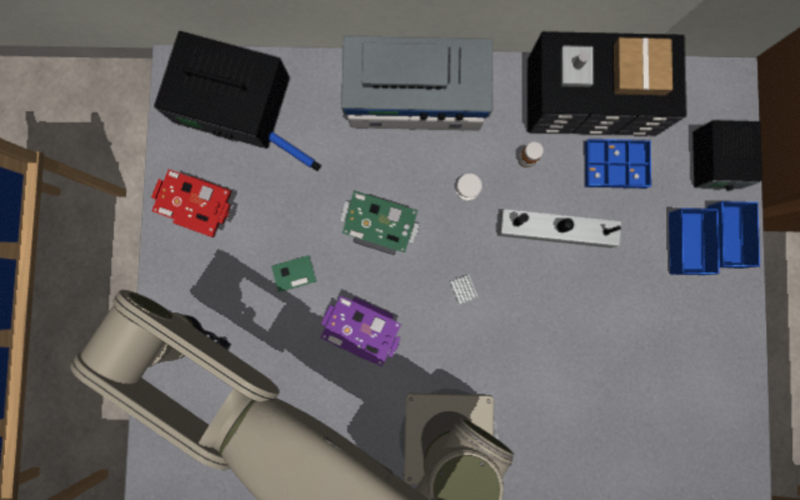

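The scene shows the probe as the tall straight handle in the rack, at (331,313), on the spool side. The barrel driver (289,342) is in the middle and the thin pick (243,365) at the far end. In the top view the probe is at (520,218), the green board at (380,220) with its ring near (374,232), and the spool at (468,187).

```bash
python3 - <<'E'
from h import *
import pickle
P,i,d=pickle.load(open("top.pkl","rb"));C=cloud(P,d)
for u,v in((520,218),(565,225),(610,230),(468,187),(374,232),(505,235),(615,240)): print((u,v),np.round(C[int(v/1.25),int(u/1.25)],1))
# rack top
m=np.zeros((400,640),bool);m[160:200,390:505]=1;m&=abs(C[...,2]-60)<5
r=cv2.minAreaRect(C[m][:,:2].astype(np.float32));print("rack",r,np.median(C[m][:,2]))
for a,b in((400,430),(435,465),(470,500)):
    mm=np.zeros((400,640),bool);mm[160:200,a:b]=1;mm&=C[...,2]>100;q=C[mm];print("tool",np.round(np.median(q,0),1),q.max(0).round(1),q.min(0).round(1),mm.sum())
# board plane
m=np.zeros((400,640),bool);m[155:200,275:332]=1;im=i.astype(int);g=m&(im[...,1]>im[...,0]+15)&(C[...,2]>40);q=C[g]
for _ in range(5):
    c=q.mean(0);n=np.linalg.svd(q-c)[2][2];n*=np.sign(n[2]);e=(C[g]-c)@n;q=C[g][abs(e)<4]
print("board",c,n,np.degrees(np.arccos(n[2])),e.std(),len(q),cv2.minAreaRect(q[:,:2].astype(np.float32)))
S=pickle.load(open("scene.pkl","rb"))
a=cv2.resize(i[145:210,265:345,::-1],None,fx=7,fy=7,interpolation=cv2.INTER_CUBIC)
cv2.imwrite("pics/b.png",a)
E
```

```text
(520, 218) [ 533.5 -144.2  146.5]
(565, 225) [ 521.2 -253.5  127.3]
(610, 230) [ 514.2 -365.2  109.4]
(468, 187) [622.8 -32.7  52.2]
(374, 232) [501.5 195.5  81.4]
(505, 235) [ 506.9 -132.3   20.6]
(615, 240) [ 496.8 -396.5   55.8]
rack ((526.0496826171875, -262.96246337890625), (288.96600341796875, 60.83214569091797), 85.23297119140625) 59.548986593708605
tool [ 532.7 -148.9  146.7] [ 545.3  126.7 1479.3] [ 334.8 -161.8  101. ] 76
tool [ 523.8 -255.4  124.7] [ 540.8  126.7 1479.3] [ 334.8 -273.1  100.2] 107
tool [ 515.7 -367.2  139.3] [ 523.   126.7 1479.3] [ 334.8 -376.7  102.6] 38
board [523.83914202 184.86500479  92.63358828] [-0.53424605  0.17238224  0.82756602] 34.15048440294481 79.97503317314543 555 ((522.5652465820312, 183.02438354492188), (162.88832092285156, 81.03881072998047), 68.02127838134766)
```

View pics/b.png

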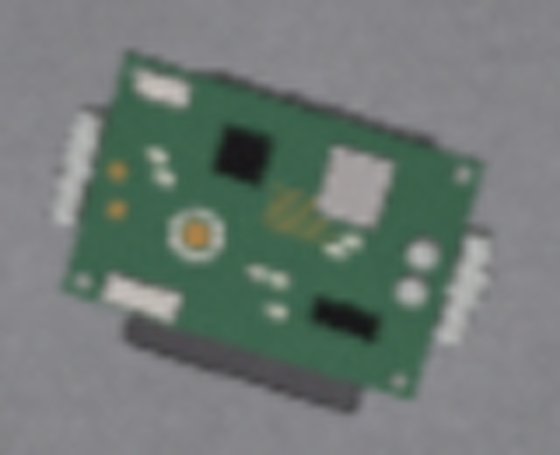

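```bash
python3 - <<'E'
from h import *
import pickle
P,i,d=pickle.load(open("top.pkl","rb"));C=cloud(P,d)
m=np.zeros((400,640),bool);m[155:200,275:332]=1;im=i.astype(int);g=m&(im[...,1]>im[...,0]+15)&(C[...,2]>40)&(C[...,2]<150);A=C[g];q=A
for _ in range(8):
    c=q.mean(0);n=np.linalg.svd(q-c)[2][2];n*=np.sign(n[2]);e=(A-c)@n;q=A[abs(e)<3]
print("board",c,n,np.degrees(np.arccos(n[2])),((q-c)@n).std(),len(q),len(A))
def px(u,v):
    u=265+(u+.5)/7-.5;v=145+(v+.5)/7-.5
    E=P["extrinsics"];o=E[:3,3];w=world(P,d,u,v,1000.)-o;return o+w*((c-o)@n)/(w@n)
tl,tr,br,bl,pad=[px(*p) for p in((127,52),(483,160),(413,397),(65,290),(197,235))]
print(np.round([tl,tr,br,bl,pad],1).tolist())
y=(tl-tr+bl-br);y/=np.linalg.norm(y);x=np.cross(y,n);print("y",y,"x",x,"size",np.linalg.norm(tl-tr),np.linalg.norm(tl-bl))
ce=(tl+tr+br+bl)/4;print("centre",ce,"pad by dims",ce-12*x+30*y,"diff",((pad-ce)@x,(pad-ce)@y), "yaw",np.degrees(np.arctan2(-n[1],-n[0])))
W=camera_params("wrist");s=telemetry.sense();T=np.eye(4);T[:3,:3]=R.from_euler('xyz',s["tcp_rot"],degrees=True).as_matrix();T[:3,3]=s["tool_pos"]
print("wrist cam in tool\n",np.round(np.linalg.inv(T)@W["extrinsics"],3),W["K"])
E
```

```text
board [524.72609403 182.18003002  92.98540635] [-0.37541932  0.11109011  0.92017353] 23.048536273824134 1.549678372677105 970 1438
[[595.1, 244.9, 114.1], [552.2, 93.1, 114.9], [454.7, 120.1, 71.9], [497.9, 272.4, 71.1], [521.1, 214.7, 87.6]]
y [ 0.2724236   0.96216435 -0.00501411] x [ 0.88591518 -0.24879459  0.39147865] size 157.80618015829128 109.74516176378329
centre [524.95703224 182.61711555  93.02685808] pad by dims [522.49875817 214.4675812   88.17869078] diff (np.float64(-13.519625416476194), np.float64(29.80005743296845)) yaw -16.483980862582868
wrist cam in tool
 [[-1.00000e-03 -9.63000e-01 -2.70000e-01  6.80490e+01]
 [ 1.00000e+00 -1.00000e-03 -1.00000e-03 -1.31400e+00]
 [ 0.00000e+00 -2.70000e-01  9.63000e-01 -1.71302e+02]
 [ 0.00000e+00  0.00000e+00  0.00000e+00  1.00000e+00]] [[292.26498636   0.         318.43097612]
 [  0.         292.26498636 201.88770096]
 [  0.           0.           1.        ]]
```

```bash
python3 -m jog '[[[0,0,-0.24,0,0,0.02375,1],[0,0,-0.24,0,0,0.02375,1],[0,0,-0.24,0,0,0.02375,1],[0,0,-0.24,0,0,0.02375,1],[0,0,-0.24,0,0,0.02375,1],[0,0,-0.24,0,0,0.02375,1],[0,0,-0.24,0,0,0.02375,1],[0,0,-0.24,0,0,0.02375,1]]]'
python3 -m jog '[[[-0.74,0.36,0,0,0,0,1],[-0.74,0.36,0,0,0,0,1],[-0.74,0.36,0,0,0,0,1],[-0.74,0.36,0,0,0,0,1],[-0.74,0.36,0,0,0,0,1],[-0.74,0.36,0,0,0,0,1],[-0.74,0.36,0,0,0,0,1],[-0.74,0.36,0,0,0,0,1],[-0.74,0.36,0,0,0,0,1]]]'
python3 -m jog '[[[-0.74,0.36,0,0,0,0,1],[-0.74,0.36,0,0,0,0,1],[-0.74,0.36,0,0,0,0,1],[-0.74,0.36,0,0,0,0,1],[-0.74,0.36,0,0,0,0,1],[-0.74,0.36,0,0,0,0,1],[-0.74,0.36,0,0,0,0,1],[-0.74,0.36,0,0,0,0,1],[-0.74,0.36,0,0,0,0,1],[0,0,0,0,0,0,1],[0,0,0,0,0,0,1]]]'
python3 - <<'E'
from h import *
import pickle
P,i,d=take("wrist");save(i,"pics/w.png");pickle.dump((P,i,d),open("w.pkl","wb"))
C=cloud(P,d)
g=(C[...,2]>143)&(C[...,2]<158)&(abs(C[...,0]-534)<30)&(abs(C[...,1]+153)<30);q=C[g];print(len(q),q.mean(0),q.min(0),q.max(0),cv2.minEnclosingCircle(q[:,:2].astype(np.float32)))
g=(abs(C[...,2]-59)<4)&(abs(C[...,0]-530)<60)&(C[...,1]<-80);q=C[g];print(q.min(0),q.max(0))
print(telemetry.sense())
E
```

```text
time: 1.1
tool_pos: [263.4, 538.8, 299.2]
tcp_rot: [-180.0, 0.1, 85.3]
ft_force: [-1.1, -0.0, 0.6]
finger_gap: 85.4
time: 2.22
tool_pos: [399.3, 193.1, 299.1]
tcp_rot: [-180.0, 0.0, 85.6]
ft_force: [0.9, 0.1, 0.9]
finger_gap: 84.9
time: 3.6
tool_pos: [534.5, -149.8, 299.0]
tcp_rot: [-179.9, -0.0, 85.5]
ft_force: [-0.0, 0.2, -0.1]
finger_gap: 85.3
318 [ 535.51505603 -153.44574258  150.24470715] [ 524.03646647 -164.58875123  143.02813819] [ 545.85463051 -142.91117173  152.89071973] ((535.166259765625, -153.81947326660156), 11.168744087219238)
[ 485.06015026 -410.2626257    55.05427442] [ 567.51517317 -117.08818185   62.99886437]
{'time': 3.65, 'joint_pos': array([-2.09257345e+01, -6.00829222e-01,  8.37665129e+01,  1.88714191e-02,
        9.68731629e+01, -1.64851396e+01]), 'qd': array([ 0.59849575, -0.60161622,  0.16136184, -0.12115884,  0.09730786,
       -0.10161905]), 'joint_efforts': array([-7.49617796e-01, -4.94822824e+01, -5.07023013e+01, -5.99407777e-02,
       -2.98329361e-02, -5.54350656e-03]), 'tool_pos': array([ 534.54248964, -149.44423313,  299.27138315]), 'tcp_rot': array([-1.79968068e+02, -2.89903613e-02,  8.55616491e+01]), 'ft_force': array([-0.24980167, -0.67657055, -1.33764438]), 'wrist_torque': array([ 0.01435389, -0.04743809,  0.03852675]), 'finger_gap': 85.5499677416932}
```

View pics/w.png

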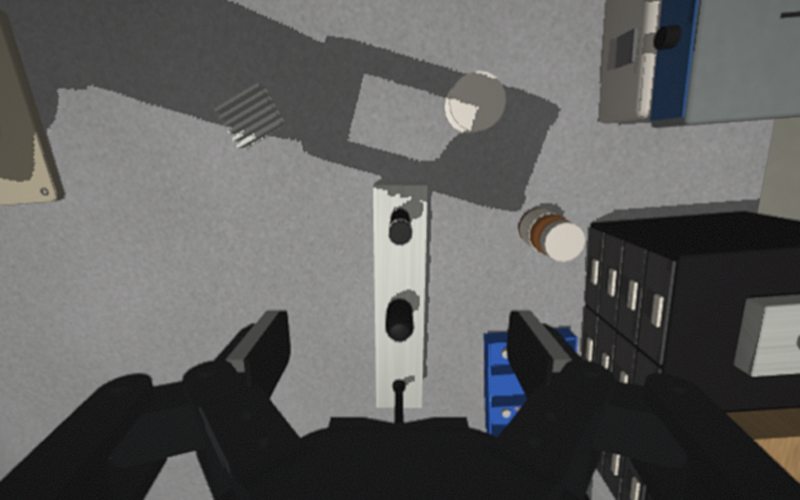

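The picture shows the probe top at (400,225), with the driver (400,315) and pick (400,385) below it. The 22 mm circle fit gives a centre of (535.2, -153.7), so I descend and grip there.

```bash
python3 -m jog '[[[-0.083,0.02,0,0,0,0,1],[0,0,0.7,0,0,0,1],[0,0,0.7,0,0,0,1],[0,0,0.7,0,0,0,1],[0,0,0.7,0,0,0,1],[0,0,0.5,0,0,0,1],[0,0,0.5,0,0,0,1],[0,0,0.42,0,0,0,1],[0,0,0,0,0,0,1],[0,0,0,0,0,0,1]]]'
python3 -m jog '[[[0,0,0,0,0,0,0.2],[0,0,0,0,0,0,0.1],[0,0,0,0,0,0,0.1],[0,0,0,0,0,0,0],[0,0,0,0,0,0,0],[0,0,0,0,0,0,0],[0,0,0,0,0,0,0],[0,0,0,0,0,0,0]]]' 50
```

```text
time: 4.9
tool_pos: [536.1, -154.3, 89.7]
tcp_rot: [179.9, 0.0, 85.6]
ft_force: [0.7, -0.4, 0.8]
finger_gap: 85.5
time: 5.9
tool_pos: [535.7, -154.5, 88.9]
tcp_rot: [180.0, 0.0, 85.5]
ft_force: [-1.0, 0.3, 6.8]
finger_gap: 20.7
```

```bash
python3 -m jog '[[[0,0,-0.2,0,0,0,0],[0,0,-0.4,0,0,0,0],[0,0,-0.5,0,0,0,0],[0,0,-0.5,0,0,0,0],[0,0,-0.6,0,0,0,0],[0,0,-0.6,0,0,0,0],[0,0,-0.6,0,0,0,0],[0,0,-0.6,0,0,0,0],[0,0,0,0,0,0,0],[0,0,0,0,0,0,0]]]'
python3 - <<'E'
from h import *
s=telemetry.sense();p=s["tool_pos"];Rt=R.from_euler('xyz',s["tcp_rot"],degrees=True).as_matrix()
n=np.array([-.3754,.1111,.9202]);y=np.array([.2724,.9622,-.005]);y-=y@n*n;y/=np.linalg.norm(y)
z=-n;Rg=np.column_stack([y,np.cross(z,y),z])
print(p,s["finger_gap"],s["ft_force"],"turn",(R.from_matrix(Rt.T@Rg).as_rotvec()/2/np.pi).round(4),R.from_matrix(Rg).as_euler('xyz',degrees=True))
pad=np.array([521.5,214.6,88]);t=pad+n*(97-16+50);print("target",t,"shift now",(Rt.T@(t-p)/50).round(3))
E
```

```text
time: 7.15
tool_pos: [535.3, -154.3, 288.3]
tcp_rot: [-180.0, -0.0, 85.5]
ft_force: [-0.1, -0.4, 0.2]
finger_gap: 20.7
[ 535.27271495 -154.27642544  288.27898932] 20.749042584817246 [-0.11871151 -0.41773217  0.24447309] turn [-0.0638 -0.0071  0.0309] [156.95459485   0.28860525  74.19220983]
target [472.3226 229.1541 208.5462] shift now [ 7.547 -1.851  1.596]
```

```bash
python3 -m jog '[[[0.3,-0.07,0,0,0,0,0],[0.65,-0.16,0,0,0,0,0],[0.75,-0.185,0,0,0,0,0],[0.75,-0.185,0,0,0,0,0],[0.75,-0.185,0,0,0,0,0],[0.75,-0.185,0,0,0,0,0],[0.75,-0.185,0,0,0,0,0],[0.75,-0.185,0,0,0,0,0],[0.75,-0.185,0,0,0,0,0],[0.65,-0.16,0,0,0,0,0],[0.45,-0.11,0,0,0,0,0],[0.25,-0.06,0,0,0,0,0]]]'
python3 -m jog '[[[0,0,0,-0.0160,-0.0018,0.0077,0],[0,0,0,-0.0160,-0.0018,0.0077,0],[0,0,0,-0.0160,-0.0018,0.0077,0],[0,0,0,-0.0160,-0.0018,0.0077,0],[0,0,0,0,0,0,0],[0,0,0,0,0,0,0],[0,0,0,0,0,0,0],[0,0,0,0,0,0,0]]]'
cat > chk.py <<'E'
from h import *
import pickle,sys
t=sys.argv[1]
P,i,d=take("wrist");save(i,f"pics/w{t}.png");pickle.dump((P,i,d),open(f"w{t}.pkl","wb"))
Q=take("scene");pickle.dump(Q,open(f"s{t}.pkl","wb"));U=take("top");pickle.dump(U,open(f"t{t}.pkl","wb"))
cv2.imwrite(f"pics/s{t}.png",cv2.resize(Q[1][100:240,240:440,::-1],None,fx=4,fy=4,interpolation=cv2.INTER_CUBIC))
s=telemetry.sense();p=s["tool_pos"];Rt=R.from_euler('xyz',s["tcp_rot"],degrees=True).as_matrix()
print(p,s["tcp_rot"],s["ft_force"],s["finger_gap"])
E
python3 chk.py 1
```

```text
time: 8.65
tool_pos: [471.0, 230.7, 287.4]
tcp_rot: [-179.9, 0.0, 85.6]
ft_force: [0.9, 0.5, -0.5]
finger_gap: 20.6
time: 9.65
tool_pos: [472.9, 228.8, 288.6]
tcp_rot: [156.9, 0.3, 74.2]
ft_force: [-0.5, -0.5, -0.5]
finger_gap: 20.8
[472.60871488 228.95281935 288.4552062 ] [156.87476725   0.32456546  74.20299707] [-0.23982967 -0.57755184 -0.21288666] 20.571141728344053
```

View pics/w1.png

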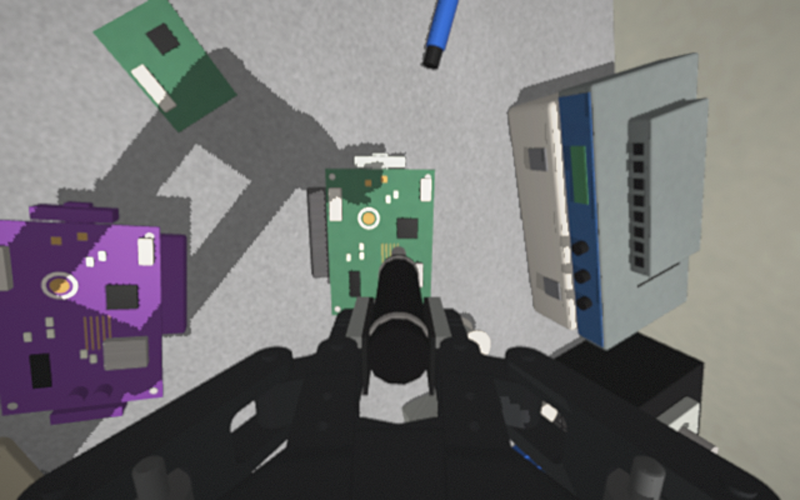

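View pics/s1.png

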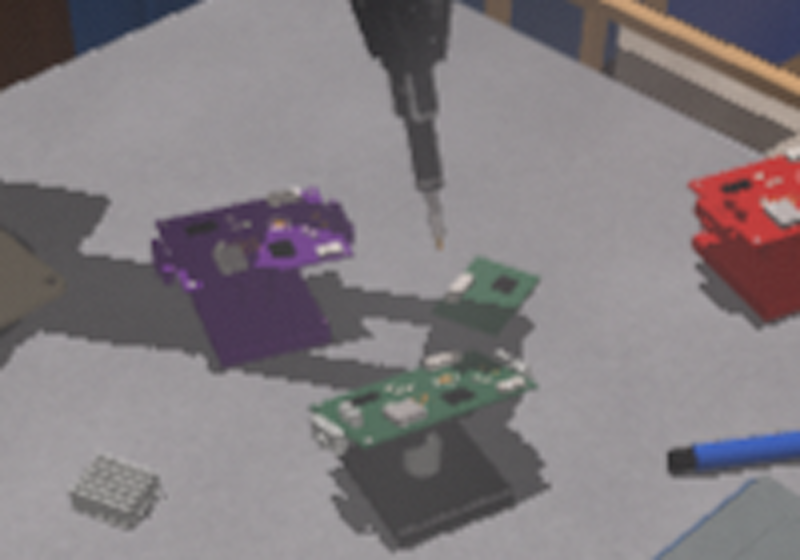

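The wrist view shows the pad ring at (368,218) and the probe nose near (400,255). In the scene crop the tip is at (440,248), above the board. Next I refit the board from this view and compare the tip's predicted projection with what I see.

```bash
cat > fit.py <<'E'
from h import *
import pickle
P,i,d=pickle.load(open("w1.pkl","rb"));C=cloud(P,d)
im=i.astype(int);m=np.zeros((400,640),bool);m[128:250,255:350]=1
g=m&(im[...,1]>im[...,0]+10)&(im[...,1]>im[...,2])&(C[...,2]>50)&(C[...,2]<130)&(d>0);A=C[g];q=A
for _ in range(8):
    c=np.median(q,0) if _<1 else q.mean(0);n=np.linalg.svd(q-q.mean(0))[2][2];n*=np.sign(n[2]);e=(A-q.mean(0))@n;q=A[abs(e)<3]
c=q.mean(0);print("n",n,np.degrees(np.arccos(n[2])),((q-c)@n).std(),len(q),len(A))
# pad centroid: brass/white ring blob
b=im.min(2);w=np.zeros_like(m);w[163:186,283:307]=1;w&=(im[...,0]>im[...,1]+5)
v,u=np.nonzero(w);print("pad px",u.mean(),v.mean(),len(u),"eye",368/1.25,218/1.25)
o=P["extrinsics"][:3,3];r=world(P,d,u.mean(),v.mean(),1000.)-o;pad=o+r*((c-o)@n)/(r@n);print("pad",pad)
s=telemetry.sense();p=s["tool_pos"];Rt=R.from_euler('xyz',s["tcp_rot"],degrees=True).as_matrix();tip=p+Rt[:,2]*(97-16)
for nm,f in(("scene","s1"),("wrist","w1")):
    Q=pickle.load(open(f+".pkl","rb"))[0];E=np.linalg.inv(Q["extrinsics"])
    pr=lambda X:cv2.projectPoints(np.array([X]),cv2.Rodrigues(E[:3,:3])[0],E[:3,3],np.array(Q["K"],float),np.array(Q["D"],float))[0].ravel()
    print(nm,"tip",pr(tip),"nose end",pr(tip-Rt[:,2]*12),"handle low",pr(tip-Rt[:,2]*52),"pad",pr(pad))
print("tip",tip,"angle tool-n",np.degrees(np.arccos(-Rt[:,2]@n)))
print("turn", (R.from_rotvec(np.cross(Rt.T@Rt[:,2],-Rt.T@n)).as_rotvec()/2/np.pi).round(4))
t=pad+n*81;print("TCP at touch",t,"shift now",(Rt.T@(t-p)/50).round(3))
E
python3 fit.py
python3 - <<'E'
import pickle,cv2
i=pickle.load(open("w1.pkl","rb"))[1];j=pickle.load(open("s1.pkl","rb"))[1]
import numpy as np
a=cv2.resize(i[140:300,250:390,::-1],None,fx=3.5,fy=3.5,interpolation=cv2.INTER_CUBIC);b=cv2.resize(j[100:212,325:375,::-1],None,fx=5,fy=5,interpolation=cv2.INTER_CUBIC)
cv2.imwrite("pics/c.png",np.hstack([a,b]))
E
```

```text
n [-0.36718025  0.10786936  0.92387383] 22.5008530858966 0.7776649959355244 6345 6375
pad px 294.5342465753425 174.42465753424656 73 eye 294.4 174.4
pad [521.83646428 212.58629597  90.09324621]
scene tip [349.12893441 162.58189204] nose end [348.53664725 159.01667976] handle low [346.53116321 146.94437289] pad [350.27940302 195.08157216]
wrist tip [317.63172601 197.62392469] nose end [317.59298875 201.23316495] handle low [317.43321484 216.12045384] pad [294.53424658 174.42465753]
tip [503.10448401 219.88657428 213.96486277] angle tool-n 0.6306398428152193
turn [0.0017 0.0002 0.    ]
TCP at touch [492.09486378 221.32371437 164.92702681] shift now [-0.027 -0.587  2.436]
```

View pics/c.png

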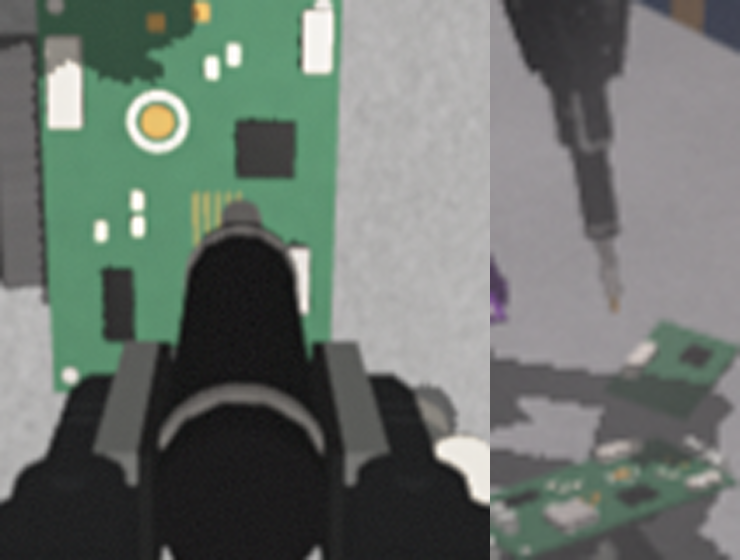

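The scene tip reads about (350.2,162) against a predicted (349.1,162.6). The pad shows the same offset, so tip and pad agree to under a pixel. I trim the tilt by 0.6° and go to about 15 mm above touch.

```bash
python3 -m jog '[[[0,0,0,0.0017,0.0002,0,0],[-0.013,-0.28,0,0,0,0,0],[-0.014,-0.28,0,0,0,0,0],[0,0,0.4,0,0,0,0],[0,0,0.5,0,0,0,0],[0,0,0.5,0,0,0,0],[0,0,0.4,0,0,0,0],[0,0,0.24,0,0,0,0],[0,0,0.1,0,0,0,0],[0,0,0,0,0,0,0],[0,0,0,0,0,0,0],[0,0,0,0,0,0,0]]]'
python3 chk.py 2
python3 - <<'E'
from h import *
import pickle
s=telemetry.sense();p=s["tool_pos"];Rt=R.from_euler('xyz',s["tcp_rot"],degrees=True).as_matrix()
pad=np.array([521.84,212.59,90.09]);n=np.array([-.3672,.1079,.9239]);tip=p+Rt[:,2]*81
print("rel tool",(Rt.T@(pad-tip)),"ang",np.degrees(np.arccos(-Rt[:,2]@n)))
for f in("s2","w2","t2"):
    Q=pickle.load(open(f+".pkl","rb"))[0];E=np.linalg.inv(Q["extrinsics"])
    pr=lambda X:cv2.projectPoints(np.array([X]),cv2.Rodrigues(E[:3,:3])[0],E[:3,3],np.array(Q["K"],float),np.array(Q["D"],float))[0].ravel()
    print(f,"tip",pr(tip),"pad",pr(pad))
i=pickle.load(open("w2.pkl","rb"))[1];j=pickle.load(open("s2.pkl","rb"))[1]
a=cv2.resize(i[140:240,260:380,::-1],None,fx=4,fy=4,interpolation=cv2.INTER_CUBIC);b=cv2.resize(j[150:200,330:370,::-1],None,fx=8,fy=8,interpolation=cv2.INTER_CUBIC)
cv2.imwrite("pics/c2.png",np.hstack([a,b]))
E
```

```text
time: 11.3
tool_pos: [486.7, 223.6, 179.8]
tcp_rot: [157.4, 0.2, 74.3]
ft_force: [0.6, -0.6, -1.5]
finger_gap: 20.4
[486.57203614 223.48294586 179.3450044 ] [157.44074293   0.22280006  74.26795933] [-1.02550653  0.16573399 -0.53161495] 20.43696325839659
rel tool [-0.57530461 -0.16595211 15.58458903] ang nan
s2 tip [349.74313885 190.81825114] pad [350.28088611 195.08228791]
w2 tip [317.68660214 197.84941979] pad [317.54383507 194.20619423]
t2 tip [292.28868509 178.94207007] pad [293.35809461 177.80188475]<stdin>:5: RuntimeWarning: invalid value encountered in arccos
```

View pics/c2.png

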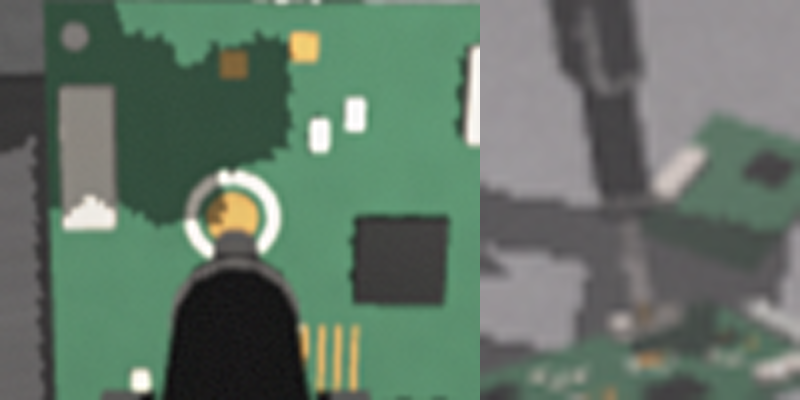

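The pad ring centre is at (233,215) in the left crop, with the nose directly below it at (237,240), so the lateral error is about 1 mm or less. The scene crop shows the tip just above the brass spot. I press down in small steps and watch the force.

```bash
python3 -m jog '[[[0,-0.01,0.08,0,0,0,0],[0,0,0.08,0,0,0,0],[0,0,0.06,0,0,0,0],[0,0,0.04,0,0,0,0],[0,0,0,0,0,0,0],[0,0,0,0,0,0,0],[0,0,0,0,0,0,0]]]'
for k in 1 2 3; do python3 -m jog '[[[0,0,0.02,0,0,0,0],[0,0,0.02,0,0,0,0],[0,0,0,0,0,0,0],[0,0,0,0,0,0,0]]]'; done
```

```text
time: 12.32
tool_pos: [490.8, 222.1, 166.9]
tcp_rot: [157.5, 0.2, 74.3]
ft_force: [0.7, 0.3, -0.2]
finger_gap: 20.6
time: 12.82
tool_pos: [491.5, 221.8, 164.9]
tcp_rot: [157.5, 0.2, 74.3]
ft_force: [0.3, -0.1, -1.0]
finger_gap: 20.7
time: 13.32
tool_pos: [492.3, 221.7, 163.2]
tcp_rot: [157.5, 0.2, 74.3]
ft_force: [-0.2, -0.4, 1.0]
finger_gap: 20.9
time: 13.82
tool_pos: [493.0, 221.5, 161.3]
tcp_rot: [157.5, 0.2, 74.3]
ft_force: [-1.0, 0.4, 0.3]
finger_gap: 20.6
```

```bash
cat > f.py <<'E'
from h import *
F=[];X=[]
for _ in range(16):
    snapshot("top");s=telemetry.sense();F.append(s["ft_force"]);X.append(s["tool_pos"])
F=np.array(F);n=np.array([-.3672,.1079,.9239]);f=F@n
Rt=R.from_euler('xyz',s["tcp_rot"],degrees=True).as_matrix()
tip=np.mean(X,0)+Rt[:,2]*81;pad=np.array([521.84,212.59,90.09])
print("F.n",f.mean().round(2),"+-",(f.std()/4).round(2),F.mean(0).round(2),"pad-tip(tool)",(Rt.T@(pad-tip)).round(2),s["time"])
E
python3 f.py; python3 -m jog '[[[0,0,0.02,0,0,0,0],[0,0,0.02,0,0,0,0],[0,0,0,0,0,0,0],[0,0,0,0,0,0,0]]]'; python3 f.py
```

```text
F.n 1.41 +- 0.11 [-0.91  0.24  1.14] pad-tip(tool) [-0.4   0.56 -3.72] 14.625
time: 15.12
tool_pos: [493.7, 221.2, 159.4]
tcp_rot: [157.5, 0.2, 74.3]
ft_force: [-1.9, 0.3, 2.1]
finger_gap: 20.8
F.n 2.25 +- 0.09 [-0.89  0.33  2.05] pad-tip(tool) [-0.38  0.59 -5.73] 15.925
```

The net force along the normal is 2.25 N plus about 0.63 N for the probe's weight, or about 2.9 N. That puts the plunger about 4.7 mm in, and the rise over the last 2 mm step (0.42 N/mm) matches the spring. I take one last look before handing in.

```bash
python3 chk.py 3; python3 - <<'E'
from h import *
import pickle
i=pickle.load(open("w3.pkl","rb"))[1];j=pickle.load(open("s3.pkl","rb"))[1]
a=cv2.resize(i[140:240,260:380,::-1],None,fx=4,fy=4,interpolation=cv2.INTER_CUBIC);b=cv2.resize(j[150:200,330:370,::-1],None,fx=8,fy=8,interpolation=cv2.INTER_CUBIC)
cv2.imwrite("pics/c3.png",np.hstack([a,b]))
E
```

```text
[493.70291562 221.2234596  159.34555024] [157.46658025   0.24723026  74.26590921] [-0.28528843  0.64813221  2.00602693] 21.06844117734043
```

View pics/c3.png

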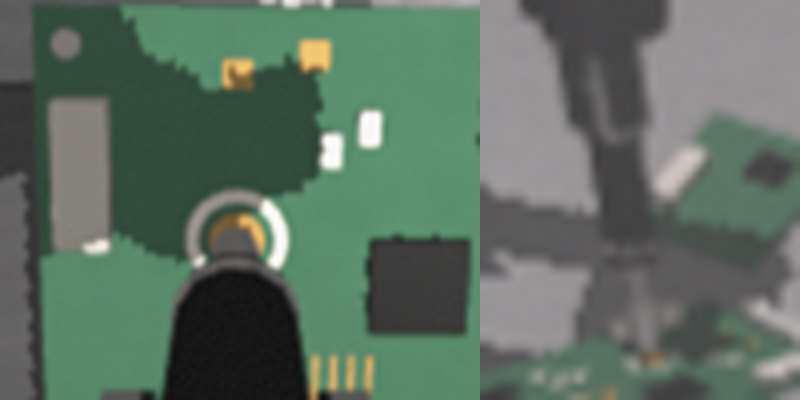

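The nose at (237,240) sits centred in the ring at (238,238), and the scene crop shows the tip on the brass spot at (650,357). The board hasn't moved, so I hand in.

```bash
python3 -c "from bench import job; print(job.hand_in())"
```

```text
the job is handed in; nothing more can be done
None
```

I took the probe out of the rack and pressed it on the ringed pad of the green board. I handed the job in at about 16 s with the probe still held there at 50 N grip. The hand-in gives no verdict.

**Last checks:**
- **Squareness:** the tool axis was within about 1° of the board normal, which I measured at 22.5° of tilt. This assumes the probe sits straight in the gripper.
- **Position:** by calibration the tip was about 0.7 mm from the pad centre. The last wrist and scene pictures show it on the brass disc.
- **Force and plunger:** the press averaged about 2.9 N with the probe's weight allowed for, so the plunger was about 4.7 mm in. The force rose 0.42 N/mm over the last step, matching the spring.
- **Other objects:** I saw no sign of the board moving. I planned clearance around the other tools and the spool, but did not re-measure them at the end.

**Disagreements:**
- Geometry alone puts the plunger about 5.7 mm in, against 4.7 mm from the force. Both are well inside 2–8 mm.
- The top and wrist cameras differed by 2–3 mm on the pad position. I used the wrist camera's value because the scene view agreed with it.

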